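# Shut the draft shield and tare the balance touch-free

## Robot

A 6-joint arm with a two-finger parallel gripper is mounted at the origin on a cart in front of the work surface, level with it; the furniture and walls round the work are solid. World frame = base frame: x ahead of the robot, y to its left, z up, the work surface at z = 0. Lengths are in mm, angles in degrees, forces in N, time in s.
With the tool pointing down it reaches from about 300 to 850 mm from the base axis. Payload 4.2 kg.
Tool frame: the origin (TCP) lies at the very end of the fingers, on their centre line; the grasp point (between the pads) lies 19 mm behind it (hold_point_z is the z of the grasp point in the tool frame, in mm); z points along the fingers, y is the direction in which the jaws open and shut (so a half turn about z gives the same grasp; the last joint's range is limited). The gripper opens to 91 mm and grips with 3 to 60 N. Pads are 32 mm wide; open, the fingers measure 118 mm over their backs; the gripper's body (76 mm by 178 mm) begins 60 mm behind the grasp point.
Start: joints at [65.031, 18.312, 89.639, -0, 72.044, -1.146], TCP at [232.259, 526.022, 213.976] pointing down, gripper open.
Joint ranges: [-177.97, 177.97], [-48.28, 115.42], [12.27, 149.76], [-77.06, 257.06], [2.81, 150.46], [-146.56, 146.56]. Speed limits (degrees/s): [147.25, 147.25, 180, 180, 180, 180].

## Interface

Orientations are given as [roll, pitch, yaw] about the fixed x, y, z axes, in that order (R = Rz(yaw) Ry(pitch) Rx(roll)).
In Python, from workcell import state, grab_frame, job_done, hold_point_z gives the robot as it stands. The module is installed in compiled form; this text tells all that it offers.
- The arm moves only by the shell command python3 -m creep 'ROWS' [FORCE]. ROWS is JSON, a list of rows, each a list of 7 numbers: the closure, from 0 (fully open) to 1 (shut), then the shift along the tool's x, y, z in mm, then the turn, a rotation vector about the tool's x, y, z in degrees. A call has 1 to 5 rows; each row shifts and turns the commanded pose from where the row before left it, along the tool's axes as they then stand; what a row does not reach is not made up. A row lasts 1/8 s, in which the tool goes at most 62.5 mm and 10.7 degrees, less where a joint would pass 70% of its speed; a pose out of reach is approached as far as the arm can. A call is refused whole if a number of a shift passes 62.5 or a number of a turn 10.7, either way. A call with a gripper value outside its range is refused whole. The fingers move at their own pace and stop on an object; FORCE is the grip in N (left out, the last holds). Time passes only in rows, so rows that do not move let the fingers close. It gives the time, the measured TCP pose, the force and the opening at its end, in the units of the state.
- state(): the state, without advancing time (a new reading comes with each control period).
- grab_frame(name): name is "scene" or "top" or "wrist"; returns a dict with "frame" (420x560x3 uint8, red, green, blue), "fx", "fy", "cx", "cy" (pixels), "view" (4x4, takes a point from world to camera coordinates). Camera axes: x right, y down, z forward; pixel columns grow to the right and rows downward; lengths in mm; the calibration is good to about 2 mm. The wrist camera is an equidistant fisheye: a pixel r from the principal point sees the ray r / f radians off the axis. A picture is of the moment at which its call begins. There is no depth.
- job_done(): hands the job in, once; it reports no verdict.
The state is a dict: "time_s": time; "qpos": joint angles; "qvel": joint speeds; "effort": joint torques, N m; "ee_pos": TCP position; "ee_rot": TCP orientation; "force": force on the tool from outside, world axes, zero at the start; "torque": the same for the moment, N m; "gripper_width": finger opening in mm.
Only numpy, scipy, OpenCV 4.12 (cv2) and the standard library are available. Lean on these libraries where they do the work, as an engineer would, in place of code of your own. Each camera call takes 0.05 s, during which the arm holds its last target.

## Task

An empty weighing boat stands on the balance: draw the balance's sliding glass top fully shut with the fingertips, then tare the balance with its touch-free sensor, the puck with the blue ring. To do so, point straight down at the middle of the puck from about 3 cm above it, without touching it, keep still there for two seconds, then draw the hand at least 15 cm away. Nothing is grasped or lifted; leave the boat, both pucks, the brown jar and the spatula undisturbed, and never bring the fingertips low over the green-ringed puck, which would print a record.

Things in the scene. Friction and masses are not known exactly. Their poses are not given: they have to be found in the camera images.
- balance: white precision balance, 160 mm wide (its y), 300 mm deep (its x), fixed; origin: centre of its underside. Its x points from the display (front, low sloping console) to the high rear housing. Behind the console stands a glass draft shield with guide rails up to 158 mm above the worktop at both sides and a flat sliding glass top between them, upper face at 156 mm (a strip on its rear edge: 160 mm).
- shield_top (a joint): how far the glass top is slid open, m: 0 = fully shut (front edge at the front stop of the shield), up to 0.11 open; it grows as the top slides towards the rear of the balance (along the balance's +x). It stays where it is left; sliding it takes about 2 N, a little more when moved fast.
- shield_tab (a point): middle of the upper edge of the black upright tab at the front of the sliding top, 183 mm above the worktop. Tab: 64 mm wide (balance y), 10 mm thick (balance x), standing 23 mm up from a black strip 14 mm wide whose top is 160 mm above the worktop. Shut, this point lies at balance x = -0.055, y = 0. Push the tab from behind, towards the display, to shut. Axes as the balance's.
- tare_sensor: touch-free tare sensor: loose round white puck, 54 mm across, 18 mm high, with a BLUE ring round a black window on its top; origin: centre of its underside. Stands to the right of the balance; it and the other puck may have changed places.
- tare_sensor_window (a point): centre of the black window on top of the blue-ringed puck, 18 mm above the worktop; z up
- print_sensor: touch-free print sensor: a puck of the same shape with a GREEN ring; origin: centre of its underside. Not to be triggered.
- print_sensor_window (a point): centre of the black window on top of the green-ringed puck, 18 mm above the worktop
- weigh_boat: empty white weighing boat, 71 mm across, 19 mm high, loose on the round steel pan inside the draft shield (pan top 71 mm above the worktop); origin: centre of its underside
- sample_jar: brown glass jar with black cap, 49 mm across, 98 mm high, loose, standing behind the pucks; origin: centre of its underside
- spatula: slim pale metal spatula, 174 mm long, 11 mm wide, 8 mm high, lying loose on the worktop behind the pucks; origin: centre of its underside

How it is judged:
By the outcome, as a careful person would: the job done as asked, in the order asked, and still so for the second after the job is handed in, with the robot touching nothing.
It also fails if it takes over 48 s, if anything falls off the work surface, if the arm or the gripper's body presses on something with over 40 N, if the wrist force passes 120 N, or if a joint passes its speed limit or range.

## Working session

There is one attempt and no reset: what is moved stays moved. The work goes in short steps, Python scripts to look and compute and a shell command to move; the robot and the scene stay as the last step left them, time stands still between calls to the robot, and variables do not carry over. Pictures are saved under pics/ and viewed, and the job is handed in when it is done.

```bash
mkdir -p pics
cat > h.py <<'E'
from workcell import state, grab_frame
import numpy as np, cv2
def snap(n,f):
    d=grab_frame(n); cv2.imwrite(f'pics/{f}.png',d['frame'][:,:,::-1]); np.savez(f'{f}.npz',**d); return d
def ray(d,u,v):
    V=np.array(d['view']);R=V[:3,:3];c=-R.T@V[:3,3]
    return c,R.T@np.array([(u-d['cx'])/d['fx'],(v-d['cy'])/d['fy'],1])
def onz(d,u,v,z):
    c,r=ray(d,u,v); return c+r*(z-c[2])/r[2]
def proj(d,p):
    V=np.array(d['view']);q=V[:3,:3]@p+V[:3,3];return d['fx']*q[0]/q[2]+d['cx'],d['fy']*q[1]/q[2]+d['cy']
E
python3 - <<'E'
from h import *
for n in('scene','top','wrist'): d=snap(n,n+'0'); print(n,d['fx'],d['cx'],d['cy'],np.round(d['view'],3).tolist())
s=state();print(s)
E
```

```text
scene 485.9471570121619 282.51073019908375 208.74193815346982 [[-0.941, -0.34, 0.001, 619.543], [-0.258, 0.713, -0.652, 21.116], [0.221, -0.613, -0.759, 1049.174], [0.0, 0.0, 0.0, 1.0]]
top 409.8946325111479 284.7321304439821 211.5038299563168 [[0.015, -1.0, 0.022, 267.145], [-0.996, -0.017, -0.088, 565.158], [0.088, -0.02, -0.996, 956.909], [0.0, 0.0, 0.0, 1.0]]
wrist 325.19226210127806 275.3691842692522 209.82381474104332 [[0.404, 0.915, -0.002, -574.533], [0.889, -0.392, 0.236, -27.105], [0.215, -0.097, -0.972, 388.531], [0.0, 0.0, 0.0, 1.0]]
{'time_s': 0.15, 'qpos': array([ 6.50307427e+01,  1.83450814e+01,  8.96881476e+01, -2.65327035e-03,
        7.20431897e+01, -1.14463729e+00]), 'qvel': array([-0.01253536, -0.03889225, -0.21595119, -0.01267266, -0.06049872,
       -0.05075473]), 'effort': array([ 1.23935497e-04, -4.12772834e+01, -2.32155025e+01,  7.27110752e-02,
        4.32815985e-02, -9.84587064e-05]), 'ee_pos': array([232.1155861 , 525.67923729, 213.30974127]), 'ee_rot': array([-1.79923546e+02,  9.95862286e-04,  1.56176200e+02]), 'force': array([0.68829406, 0.37962699, 0.47133365]), 'torque': array([-0.0261031 , -0.03630699,  0.02746636]), 'gripper_width': 91.12367653531375}
```

View pics/scene0.png

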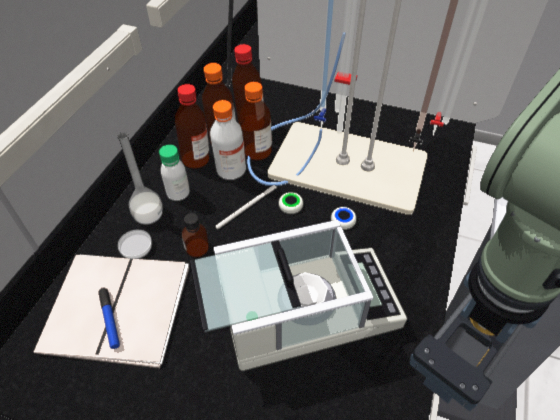

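View pics/top0.png

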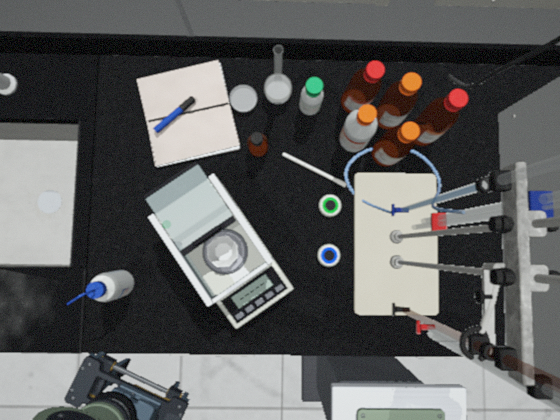

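View pics/wrist0.png

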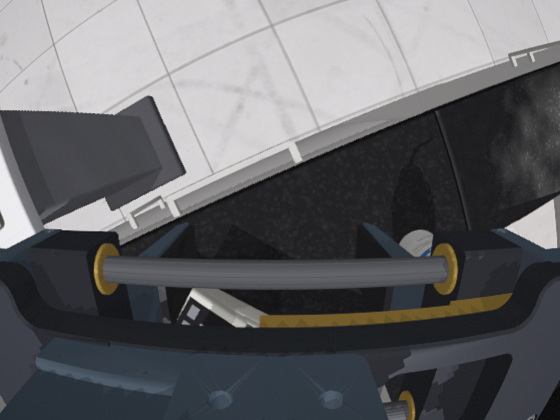

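The views show the balance with its display towards lower right in "top" (~260,300), the black tab and strip near (215,237), the blue puck near (329,255) and the green near (330,205). Next: measure them.

Run:
```python
from h import *
for n in('top','scene'):
    d=np.load(n+'0.npz'); f=d['frame']; hsv=cv2.cvtColor(f,cv2.COLOR_RGB2HSV)
    for c,lo,hi in(('blue',(105,150,80),(130,255,255)),('green',(50,150,60),(85,255,255))):
        m=cv2.inRange(hsv,lo,hi)
        k,l,st,ce=cv2.connectedComponentsWithStats(m)
        for i in range(1,k):
            if 30<st[i,4]: print(n,c,st[i],ce[i],onz(d,*(st[i,:2]+(st[i,2:4]-1)/2),18).round(1))
d=np.load('top0.npz');f=d['frame']
cv2.imwrite('pics/tc.png',cv2.resize(f[160:335,140:300,::-1],None,fx=4.5/1.35,fy=4.5/1.35,interpolation=cv2.INTER_CUBIC))
d=np.load('scene0.npz');f=d['frame']
cv2.imwrite('pics/sc.png',cv2.resize(f[215:370,190:410,::-1],None,fx=3.5,fy=3.5,interpolation=cv2.INTER_CUBIC))
```

```text
top blue [155 107  28  25 184] [168.19021739 119.00543478] [782.  562.3  18. ]
top blue [529 191  19  19 217] [535.18894009 199.82949309] [ 599.9 -340.7   18. ]
top blue [392 206   9   8  31] [395.48387097 209.87096774] [570.6   7.7  18. ]
top blue [544 210   9   7  48] [548.97916667 212.70833333] [ 568.5 -364.1   18. ]
top blue [322 248  15  15 111] [328.62162162 254.93693694] [458.9 169.2  18. ]
top blue [ 66 282  40  23 335] [ 90.96119403 291.34029851] [362.3 738.   18. ]
top green [305  76  19  21 276] [313.9384058   85.73188406] [873.4 208.7  18. ]
top green [323 198  15  15  87] [329.90804598 204.85057471] [578.7 167.5  18. ]
scene blue [314 113  11   8  47] [319.5106383  116.89361702] [ 604.7 -126.2   18. ]
scene blue [335 209  18  13 124] [343.66935484 215.07258065] [459.1 171.5  18. ]
scene blue [102 305  17  43 383] [110.21932115 326.07049608] [781.9 561.7  18. ]
scene green [159 144  20  19 298] [168.5033557  153.20134228] [901.5 126.8  18. ]
scene green [282 194  18  12 101] [290.73267327 199.89108911] [579.5 168.1  18. ]
```

View pics/tc.png

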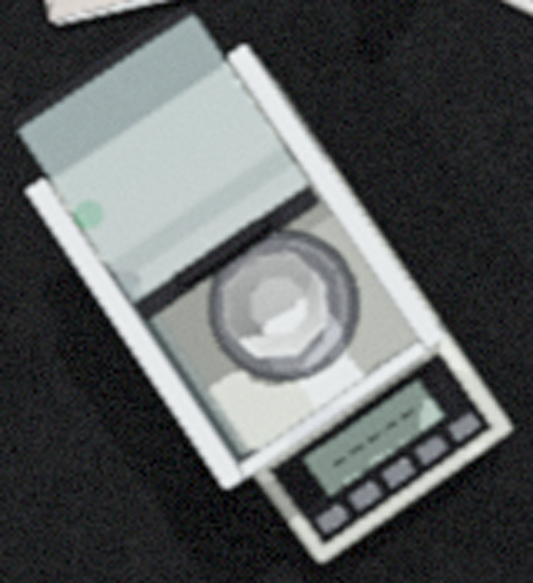

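View pics/sc.png

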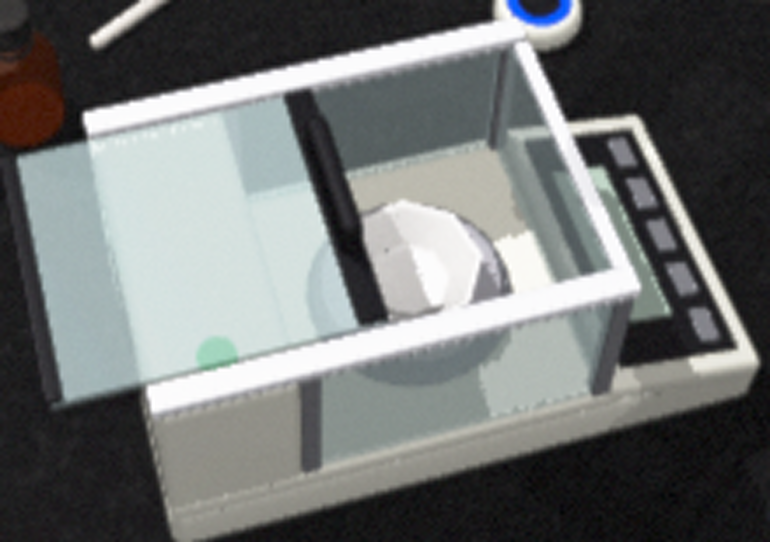

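Run:
```python
from h import *
d=np.load('top0.npz')
P=lambda u,v,z:onz(d,u/3.3333+140-.35,v/3.3333+160-.35,z)
Q={}
for k,u,v,z in (('railL_r',25,190,158),('railL_f',226,488,158),('railR_r',245,45,158),('railR_f',440,345,158),
 ('stripLf',148,313,160),('stripLr',135,295,160),('stripRf',318,200,160),('stripRr',305,188,160),
 ('frontR',512,428,40),('frontL',322,562,40)):
    Q[k]=P(u,v,z);print(k,Q[k].round(1))
a=lambda v:np.degrees(np.arctan2(v[1],v[0])).round(1)
print('yaw',a(Q['railL_r']-Q['railL_f']),a(Q['railR_r']-Q['railR_f']),a(Q['stripLf']-Q['stripRf'])-90,a(Q['frontL']-Q['frontR'])-90, 'widths',np.linalg.norm(Q['railL_f']-Q['railR_f']),np.linalg.norm(Q['railL_r']-Q['railR_r']),np.linalg.norm(Q['railL_r']-Q['railL_f']))
s=np.load('scene0.npz')
S=lambda u,v,z:onz(s,u/3.5+190-.35,v/3.5+215-.35,z)
for k,u,v,z in (('railR_r',85,118,158),('railR_f',520,30,158),('railL_r',155,408,158),('railL_f',638,290,158),('stripRf',313,95,160),('stripRr',287,97,160),('stripLf',386,318,160),('stripLr',360,325,160),('tabR',313,115,183),('tabL',350,228,183)): print(k,S(u,v,z).round(1))
```

```text
railL_r [533.3 559.3 158. ]
railL_f [355.6 431.2 158. ]
railR_r [625.6 428.1 158. ]
railR_f [442.9 304.  158. ]
stripLf [459.7 481.3 160. ]
stripLr [470.4 489.6 160. ]
stripRf [530.  380.3 160. ]
stripRr [537.3 388.4 160. ]
frontR [382.2 254.3  40. ]
frontL [290.  383.2  40. ]
yaw 35.8 34.2 34.900000000000006 35.599999999999994 widths 154.23470382739083 160.43762260032764 219.05090028296675
railR_r [623.3 431.8 158. ]
railR_f [444.7 310.5 158. ]
railL_r [532.8 556.7 158. ]
railL_f [357.  433.8 158. ]
stripRf [526.3 383.9 160. ]
stripRr [537.5 389.2 160. ]
stripLf [455.7 485.3 160. ]
stripLr [465.1 492.3 160. ]
tabR [516.4 410.6 183. ]
tabL [480.7 461.7 183. ]
```

Both views agree: yaw ≈ 35°, tab at (498, 436), open about 105 mm, and blue puck at (459, 170). First, close the fingers and turn the jaw axis along the balance x.

```bash
python3 -m creep '[[1,0,0,-5,0,0,10.4],[1,0,0,-5,0,0,10.4],[1,0,0,-5,0,0,10.4],[1,0,0,0,0,0,0]]' 40
python3 - <<'E'
from h import *
s=state();p=s['ee_pos'];e=np.array([.819,.574]);f=np.array([-.574,.819])
t=np.array([523,453.]);dd=t-p[:2];print(s['time_s'],p,s['ee_rot'],'tool x,y to go',dd@f,dd@e,s['gripper_width'])
E
```

```text
time_s: 0.65
ee_pos: [232.3, 526.1, 229.0]
ee_rot: [180.0, -0.0, 125.1]
force: [-0.2, 0.6, 0.3]
gripper_width: 54.3
0.65 [232.29872797 526.08145424 229.04256043] [ 1.79981007e+02 -7.92161289e-03  1.25100290e+02] tool x,y to go -226.7162411649919 196.13558705660222 54.31681916126702
```

```bash
python3 -m creep '[[1,-28,24,0,0,0,0],[1,-28,24,0,0,0,0],[1,-29,25,0,0,0,0],[1,-29,25,0,0,0,0],[1,-28,24,0,0,0,0]]'; python3 -m creep '[[1,-28,25,0,0,0,0],[1,-28,25,0,0,0,0],[1,-29,24,0,0,0,0],[1,0,0,0,0,0,0]]'
python3 - <<'E'
from h import *
snap('scene','s1');snap('wrist','w1');print(state()['ee_rot'],state()['force'])
E
```

```text
time_s: 1.27
ee_pos: [414.7, 479.0, 228.4]
ee_rot: [-180.0, 0.0, 125.2]
force: [-0.6, 0.4, -0.6]
gripper_width: 4.1
time_s: 1.78
ee_pos: [525.1, 451.1, 227.5]
ee_rot: [-179.9, 0.0, 125.0]
force: [0.0, 0.8, -0.2]
gripper_width: 0.1
[-1.79905366e+02 -2.96116397e-02  1.25049220e+02] [ 0.53964459  0.27961621 -1.00006361]
```

View pics/s1.png

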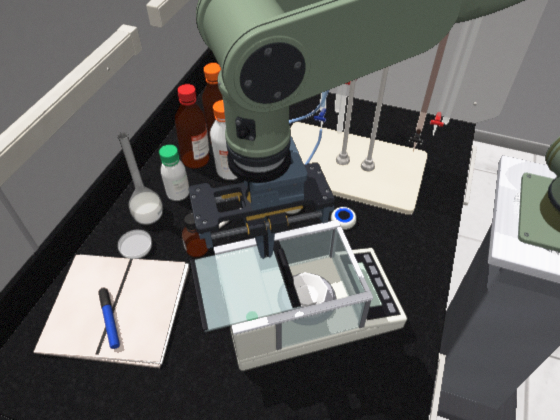

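View pics/w1.png

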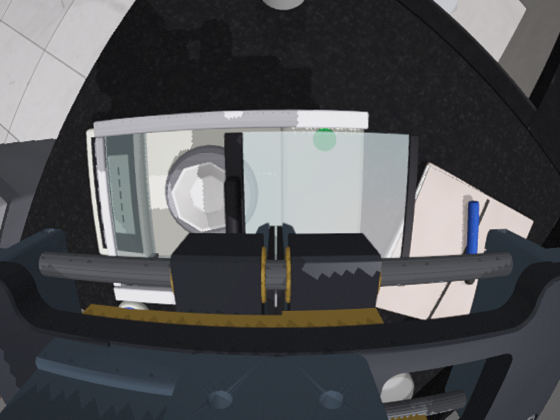

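The wrist view shows the fingertips (~275,230) behind the tab (~235,210), over the glass. Descend to z ≈ 168.

```bash
python3 -m creep '[[1,0,0,20,0,0,0],[1,0,0,20,0,0,0],[1,0,0,13,0,0,0],[1,0,0,6,0,0,0],[1,0,0,0,0,0,0]]'
python3 - <<'E'
from h import *
d=snap('scene','s2');print(state()['ee_pos'],state()['force'])
cv2.imwrite('pics/s2c.png',cv2.resize(d['frame'][190:370,170:420,::-1],None,fx=3,fy=3,interpolation=cv2.INTER_CUBIC))
E
```

```text
time_s: 2.5
ee_pos: [522.7, 452.6, 170.0]
ee_rot: [-180.0, -0.0, 125.0]
force: [0.5, -0.3, 0.8]
gripper_width: 0.9
[523.00571151 452.72997758 170.55677465] [ 0.01318079 -0.66731117  0.42976599]
```

View pics/s2c.png

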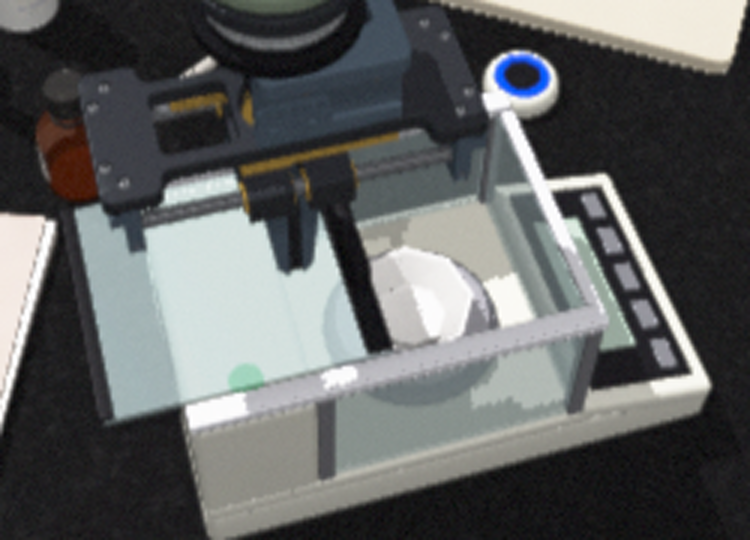

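Fingertips are free behind the tab, at z≈170. Now push towards the display.

```bash
python3 -m creep '[[1,0,-6,2,0,0,0],[1,0,-8,0,0,0,0],[1,0,-8,0,0,0,0],[1,0,-8,0,0,0,0],[1,0,-8,0,0,0,0]]';  python3 -m creep '[[1,0,-8,0,0,0,0],[1,0,-8,0,0,0,0],[1,0,-8,0,0,0,0],[1,0,-8,0,0,0,0],[1,0,-8,0,0,0,0]]'; python3 -m creep '[[1,0,-6,0,0,0,0],[1,0,-5,0,0,0,0],[1,0,-4,0,0,0,0],[1,0,0,0,0,0,0]]'
python3 - <<'E'
from h import *
d=snap('scene','s3');snap('wrist','w3');print(state()['ee_pos'],state()['force'])
cv2.imwrite('pics/s3c.png',cv2.resize(d['frame'][190:370,170:420,::-1],None,fx=3,fy=3,interpolation=cv2.INTER_CUBIC))
E
```

```text
time_s: 3.18
ee_pos: [491.7, 430.3, 168.3]
ee_rot: [179.9, 0.0, 125.0]
force: [2.5, -0.1, -0.6]
gripper_width: 0.5
time_s: 3.8
ee_pos: [458.7, 407.4, 168.1]
ee_rot: [180.0, -0.0, 125.0]
force: [2.9, 0.3, 1.0]
gripper_width: 0.6
time_s: 4.3
ee_pos: [446.0, 398.9, 167.8]
ee_rot: [-179.9, -0.0, 125.0]
force: [0.1, 0.1, 1.0]
gripper_width: 0.4
[446.1348624  398.97861416 167.64125722] [ 0.17706806 -0.08925663 -0.69693644]
```

View pics/s3c.png

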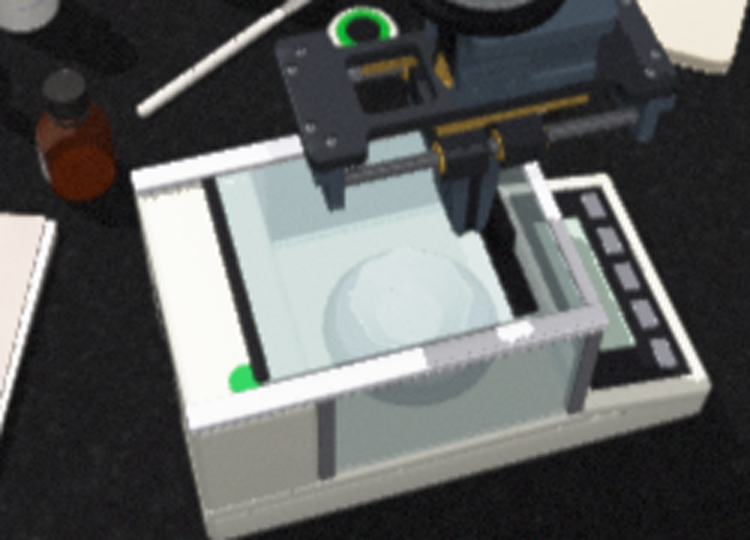

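View pics/w3.png

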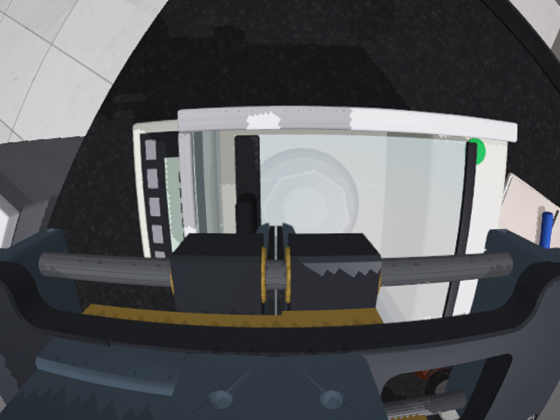

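Nearly shut, with a gap still in front of the strip. Continue gently until the stop shows in the force.

```bash
python3 -m creep '[[1,0,-4,0,0,0,0],[1,0,-4,0,0,0,0],[1,0,-4,0,0,0,0],[1,0,-3,0,0,0,0],[1,0,0,0,0,0,0]]';  python3 -m creep '[[1,0,-2,0,0,0,0],[1,0,-2,0,0,0,0]]'; python3 -m creep '[[1,0,-2,0,0,0,0],[1,0,0,0,0,0,0]]'
```

```text
time_s: 5.03
ee_pos: [434.0, 390.1, 168.0]
ee_rot: [-180.0, 0.0, 125.0]
force: [-0.4, -0.1, -0.2]
gripper_width: 0.6
time_s: 5.28
ee_pos: [431.4, 388.2, 168.1]
ee_rot: [180.0, -0.0, 125.0]
force: [1.2, 0.5, 0.5]
gripper_width: 0.7
time_s: 5.52
ee_pos: [429.4, 386.8, 168.0]
ee_rot: [-180.0, 0.0, 125.0]
force: [0.1, 0.0, 1.0]
gripper_width: 0.2
```

```bash
python3 -m creep '[[1,0,-2,0,0,0,0],[1,0,0,0,0,0,0]]';  python3 -m creep '[[1,0,-2,0,0,0,0],[1,0,0,0,0,0,0]]'
python3 - <<'E'
from h import *
d=snap('scene','s4');d2=snap('wrist','w4');print(state()['ee_pos'],state()['force'])
cv2.imwrite('pics/s4c.png',np.hstack([cv2.resize(d['frame'][230:340,290:400,::-1],(396,396),interpolation=cv2.INTER_CUBIC),cv2.resize(d2['frame'][100:240,120:260,::-1],(396,396),interpolation=cv2.INTER_CUBIC)]))
E
```

```text
time_s: 5.78
ee_pos: [427.8, 385.7, 168.0]
ee_rot: [-180.0, 0.0, 125.0]
force: [0.3, 0.3, -0.3]
gripper_width: 0.7
time_s: 6.02
ee_pos: [426.1, 384.6, 168.0]
ee_rot: [-180.0, 0.0, 125.0]
force: [1.2, 0.4, -0.1]
gripper_width: 0.2
[426.14005093 384.59643804 167.95913654] [ 1.22606608 -0.46145822  0.78564797]
```

View pics/s4c.png

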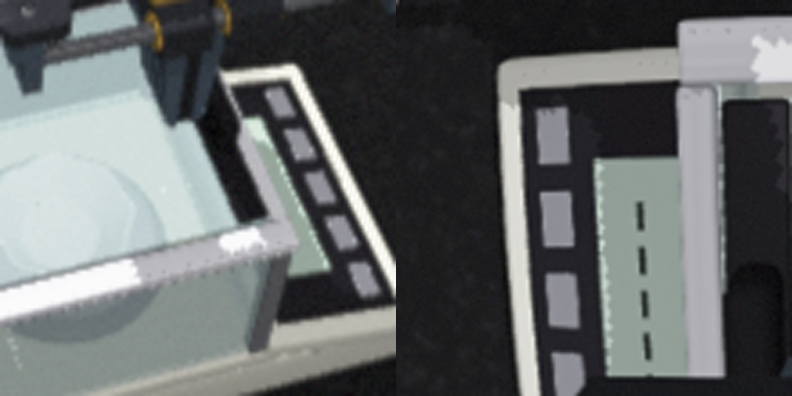

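```bash
python3 -m creep '[[1,0,-2,0,0,0,0],[1,0,0,0,0,0,0]]';  python3 -m creep '[[1,0,-1,0,0,0,0],[1,0,-1,0,0,0,0],[1,0,0,0,0,0,0]]'
```

```text
time_s: 6.38
ee_pos: [424.9, 383.7, 168.0]
ee_rot: [179.9, 0.0, 125.0]
force: [1.4, 1.1, -0.6]
gripper_width: 0.3
time_s: 6.75
ee_pos: [424.8, 383.7, 168.1]
ee_rot: [179.7, -0.0, 125.0]
force: [6.9, 3.8, -2.7]
gripper_width: 0.2
```

The tip stopped moving (force ~8 N along −x of the balance): it is at the stop. One more millimetre to confirm, then back off and rise.

```bash
python3 -m creep '[[1,0,-1,0,0,0,0],[1,0,0,0,0,0,0]]';  python3 -m creep '[[1,0,6,0,0,0,0],[1,0,6,0,0,0,0],[1,0,4,-15,0,0,0],[1,0,0,-35,0,0,0],[1,0,0,-35,0,0,0]]'
python3 - <<'E'
from h import *
d=snap('scene','s5');d2=snap('top','t5');s=state();print(s['ee_pos'],s['force'],s['time_s'])
cv2.imwrite('pics/s5c.png',np.hstack([cv2.resize(d['frame'][200:350,200:400,::-1],(533,400),interpolation=cv2.INTER_CUBIC),cv2.resize(d2['frame'][170:340,140:300,::-1],(250,266))[:0].reshape(0,250,3) if 0 else np.zeros((400,1,3),np.uint8)]))
p=s['ee_pos'];dd=np.array([459,170.])-p[:2];print(dd@[-.574,.819],dd@[.819,.574])
hsv=cv2.cvtColor(d['frame'],cv2.COLOR_RGB2HSV)
E
```

```text
time_s: 7.0
ee_pos: [424.8, 383.7, 168.2]
ee_rot: [179.6, -0.0, 125.0]
force: [8.6, 5.6, -3.5]
gripper_width: 0.1
time_s: 7.62
ee_pos: [435.2, 391.0, 254.8]
ee_rot: [-180.0, -0.0, 125.0]
force: [-0.2, 0.3, -0.4]
gripper_width: 0.3
[436.88356062 392.53082896 258.45905488] [ 0.10948493  0.1071059  -0.10707498] 7.725
-194.94758511824355 -109.6193319717978
```

View pics/s5c.png

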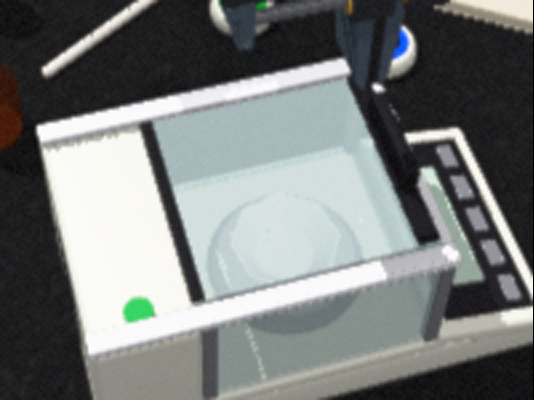

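View pics/t5.png

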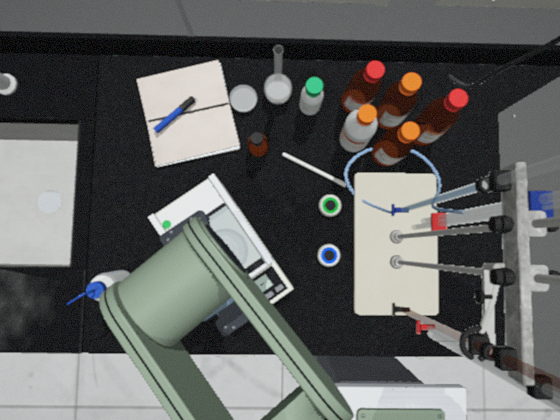

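The top is shut: strip against the front rail, rear edge strip away from the rear housing, boat still centred. Before swinging towards the puck, check where the upright rods near the board stand relative to the arm.

Run:
```python
from h import *
t=np.load('top0.npz');s=np.load('scene0.npz')
for u,v in((396,237),(396,262),(396,210),(400,308),(440,220)): print('top',u,v,onz(t,u,v,15).round())
for u,v in((343,158),(368,165),(320,118),(415,143),(341,100)): print('scene',u,v,onz(s,u,v,15).round())
c,_=ray(t,0,0);print('topcam',c.round())
cv2.imwrite('pics/rods.png',cv2.resize(t['frame'][140:400,300:560,::-1],None,fx=2.3,fy=2.3))
cv2.imwrite('pics/rods2.png',cv2.resize(s['frame'][0:250,200:480,::-1],None,fx=2.3,fy=2.3))
```

```text
top 396 237 [504.   7.  15.]
top 396 262 [445.   8.  15.]
top 396 210 [570.   7.  15.]
top 400 308 [336.  -1.  15.]
top 440 220 [ 547. -100.   15.]
scene 343 158 [507.  -1.  15.]
scene 368 165 [446.   2.  15.]
scene 320 118 [ 601. -125.   15.]
scene 415 143 [ 356. -112.   15.]
scene 341 100 [ 571. -216.   15.]
topcam [474. 296. 997.]
```

View pics/rods.png

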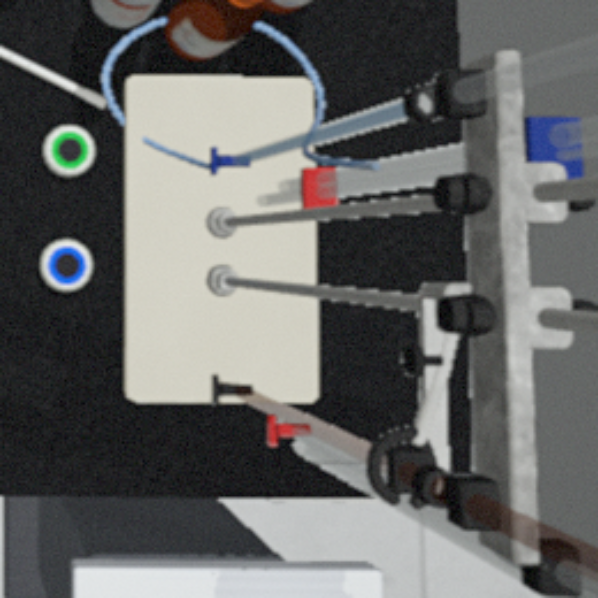

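View pics/rods2.png

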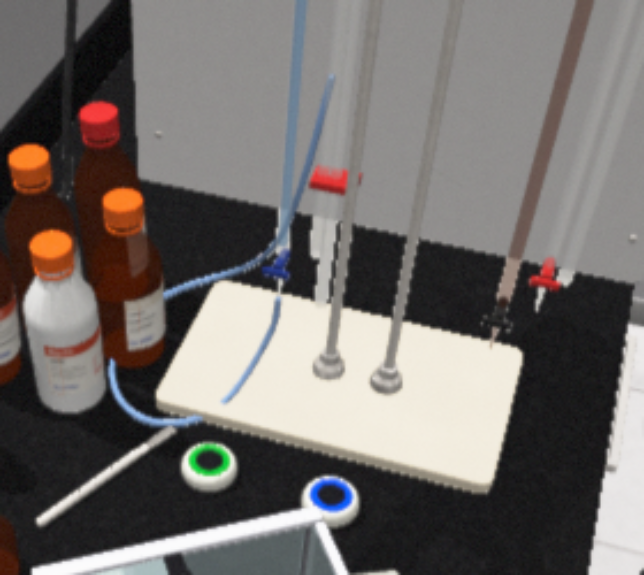

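Rods stand at y ≈ 5; at the puck the hand reaches only to y ≈ 88, the forearm further off, so there is clearance. Move over the blue puck.

```bash
python3 -m creep '[[1,-32,-18,0,0,0,0],[1,-33,-18,0,0,0,0],[1,-32,-18,0,0,0,0],[1,-33,-19,0,0,0,0],[1,-33,-18,0,0,0,0]]'; python3 -m creep '[[1,-32,-18,0,0,0,0],[1,0,0,30,0,0,0],[1,0,0,40,0,0,0],[1,0,0,40,0,0,0],[1,0,0,0,0,0,0]]'
python3 - <<'E'
from h import *
d=snap('scene','s6');d2=snap('wrist','w6');snap('top','t6');s=state();print(s['ee_pos'],s['force'],s['time_s'])
E
```

```text
time_s: 8.35
ee_pos: [453.7, 204.0, 252.9]
ee_rot: [-180.0, -0.0, 125.0]
force: [-0.2, 0.0, -0.2]
gripper_width: 0.7
time_s: 8.98
ee_pos: [455.3, 167.9, 140.6]
ee_rot: [-179.6, -0.1, 125.0]
force: [0.2, 0.3, 0.5]
gripper_width: 0.1
[458.8894534  169.22471152 144.55284316] [0.66564743 0.06841872 0.67854438] 9.125
```

View pics/s6.png

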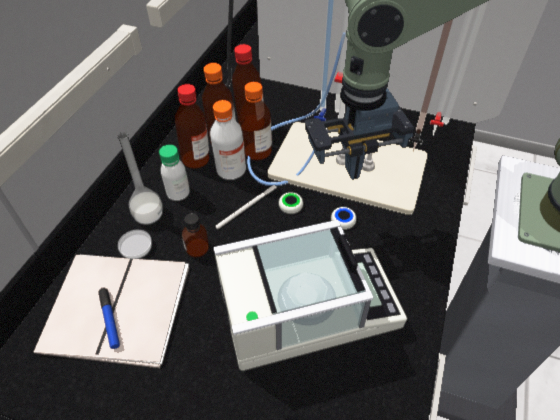

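View pics/w6.png

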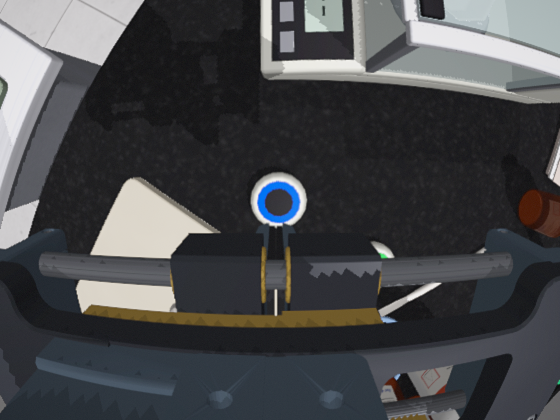

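View pics/t6.png

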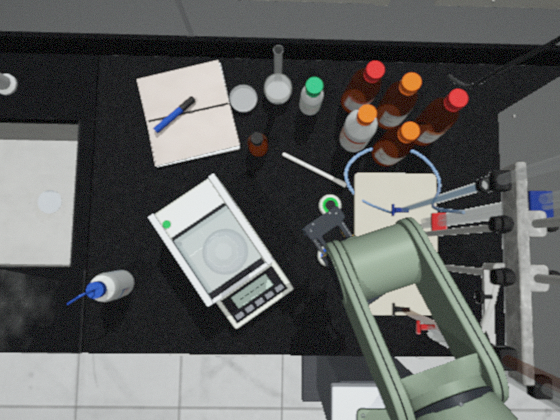

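Clear so far: the wrist view shows the blue puck at (278,201). Check it with the fisheye ray.

Run:
```python
from h import *
d=np.load('w6.npz')
hsv=cv2.cvtColor(d['frame'],cv2.COLOR_RGB2HSV);m=cv2.inRange(hsv,(105,150,80),(130,255,255));m[:150]=0;m[240:]=0;m[:,:230]=0;m[:,330:]=0
x,y,w,h=cv2.boundingRect(m);u,v=x+(w-1)/2,y+(h-1)/2;print(x,y,w,h)
V=d['view'];R=V[:3,:3];c=-R.T@V[:3,3]
a=np.array([u-d['cx'],v-d['cy']]);r=np.hypot(*a);th=r/d['fx']
q=R.T@np.r_[np.sin(th)*a/r,np.cos(th)];print((c+q*(18-c[2])/q[2]).round(1))
```

```text
258 182 42 41
[458.8 171.8  18. ]
```

All three rays agree on (459, 171). Descend to about 60, let it settle, then fine-adjust.

```bash
python3 -m creep '[[1,1,1,30,0,0,0],[1,0,0,30,0,0,0],[1,0,0,15,0,0,0],[1,0,0,8,0,0,0],[1,0,0,0,0,0,0]]'; python3 -m creep '[[1,0,0,0,0,0,0],[1,0,0,0,0,0,0]]'
```

```text
time_s: 9.75
ee_pos: [458.7, 170.5, 60.7]
ee_rot: [179.9, 0.0, 125.0]
force: [-0.5, 0.6, -0.9]
gripper_width: -0.1
time_s: 10.0
ee_pos: [458.6, 170.4, 60.7]
ee_rot: [179.9, 0.0, 125.0]
force: [0.4, -0.1, -0.3]
gripper_width: 0.4
```

```bash
python3 -m creep '[[1,0,0,6,0,0,0],[1,0,0,6.5,0,0,0],[1,0,0,0,0,0,0],[1,0,0,0,0,0,0],[1,0,0,0,0,0,0]]'; for i in 1 2 3 4; do python3 -m creep '[[1,0,0,0,0,0,0],[1,0,0,0,0,0,0],[1,0,0,0,0,0,0],[1,0,0,0,0,0,0],[1,0,0,0,0,0,0]]'; done
python3 - <<'E'
from h import *
d=snap('scene','s7')
cv2.imwrite('pics/s7c.png',cv2.resize(d['frame'][100:350,230:430,::-1],None,fx=2.4,fy=2.4,interpolation=cv2.INTER_CUBIC))
E
```

```text
time_s: 10.62
ee_pos: [458.2, 170.2, 47.5]
ee_rot: [180.0, 0.0, 125.0]
force: [0.6, -0.0, 0.6]
gripper_width: 0.4
time_s: 11.25
ee_pos: [458.0, 170.2, 47.5]
ee_rot: [180.0, -0.0, 125.0]
force: [0.2, -0.5, -0.7]
gripper_width: 0.3
time_s: 11.88
ee_pos: [458.0, 170.2, 47.4]
ee_rot: [180.0, -0.0, 125.0]
force: [0.5, 0.4, 0.5]
gripper_width: 0.3
time_s: 12.5
ee_pos: [458.0, 170.2, 47.4]
ee_rot: [180.0, -0.0, 125.0]
force: [0.6, -0.6, -0.3]
gripper_width: -0.1
time_s: 13.12
ee_pos: [458.0, 170.2, 47.4]
ee_rot: [180.0, -0.0, 125.0]
force: [0.8, 0.2, 0.2]
gripper_width: 0.4
```

View pics/s7c.png

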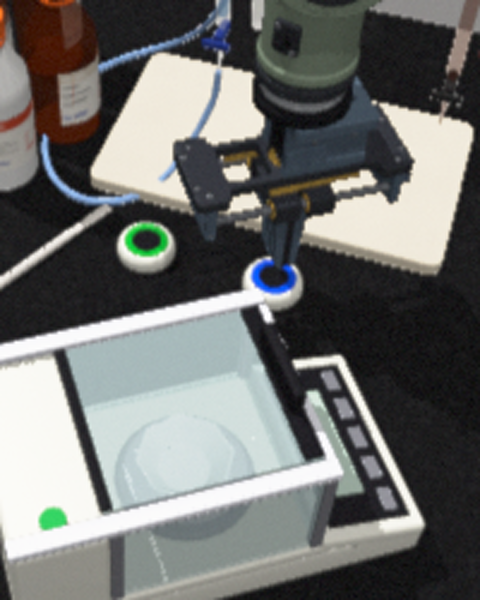

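Fingertips held still over the blue puck for over 2.5 s, about 29 mm above its window. Now draw straight up 200 mm.

```bash
python3 -m creep '[[1,0,0,-25,0,0,0],[1,0,0,-45,0,0,0],[1,0,0,-50,0,0,0],[1,0,0,-50,0,0,0],[1,0,0,-40,0,0,0]]'; python3 -m creep '[[1,0,0,0,0,0,0],[1,0,0,0,0,0,0],[1,0,0,0,0,0,0]]'
python3 - <<'E'
from h import *
d=snap('scene','s8');t=snap('top','t8');print(state()['ee_pos'],state()['force'],state()['time_s'])
for n in('scene','top'):
    a=np.load(n+'0.npz')['frame'].astype(int);b=(d if n=='scene' else t)['frame'].astype(int)
    for nm in ('blue','green'):
        lo,hi=((105,150,80),(130,255,255)) if nm=='blue' else((50,150,60),(85,255,255))
        m=cv2.inRange(cv2.cvtColor(b.astype('uint8'),cv2.COLOR_RGB2HSV),lo,hi);k,l,st,ce=cv2.connectedComponentsWithStats(m)
        for i in range(1,k):
            if 280<ce[i,0]<350 and 190<ce[i,1]<260 and st[i,4]>30: print(n,nm,st[i],ce[i])
E
```

```text
time_s: 13.8
ee_pos: [458.2, 170.2, 259.7]
ee_rot: [179.9, 0.0, 125.0]
force: [0.3, 0.6, -0.4]
gripper_width: 0.4
time_s: 14.18
ee_pos: [457.2, 169.9, 255.9]
ee_rot: [-179.8, -0.1, 125.0]
force: [0.2, 0.7, 0.5]
gripper_width: 0.3
[457.46186919 169.98420757 256.18793921] [ 0.40484926  0.1642903  -0.25044363] 14.275
scene blue [335 209  18  13 122] [343.64754098 215.10655738]
scene green [283 193  17  13 103] [290.74757282 199.75728155]
top blue [322 249   9  14  48] [324.60416667 256.625     ]
top green [323 198  14  13  58] [328.55172414 202.53448276]
```

View pics/s8.png

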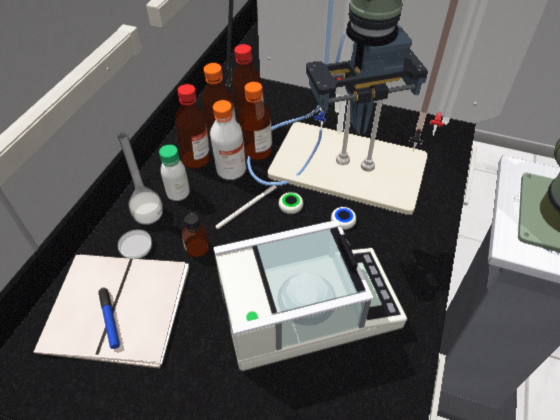

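View pics/t8.png

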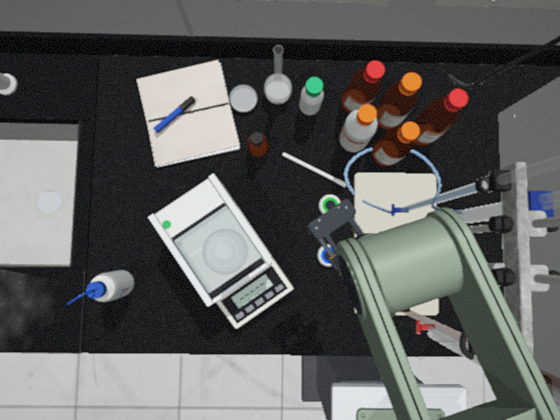

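Everything is in place and the hand is 208 mm up. One look at the display for any sign that the tare registered.

Run:
```python
import numpy as np,cv2
r=[cv2.resize(np.load(f)['frame'][265:330,215:295,::-1],(390,317),interpolation=cv2.INTER_CUBIC) for f in('top0.npz','t8.npz')]
cv2.imwrite('pics/lcd.png',np.hstack(r))
```

```text
(no output)
```

View pics/lcd.png

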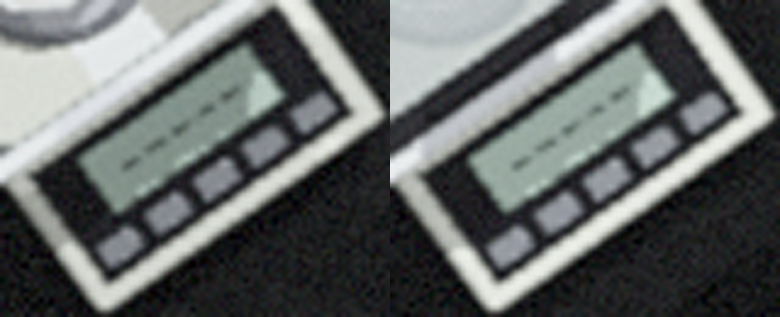

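The display shows the same dashes before and after, so it neither confirms nor contradicts the tare. Hand in.

```bash
python3 -c "
from workcell import job_done;print(job_done())"
```

```text
the job is handed in; nothing more can be done
None
```

I shut the glass top and made the tare gesture over the blue-ringed puck, then handed the job in at about 14 s. I can't confirm that the tare registered, because the display shows the same dashes before and after.

- **Glass top:** I pushed the tab from behind with closed fingertips until it met the front stop. The fingertips stopped moving and the force rose to about 10 N. Afterwards the pictures show the front strip against the front rail.
- **Tare gesture:** the fingertips pointed straight down about 29 mm above the window and stayed still for about 2.5 s. They were within about 1.5 mm of the puck's centre, which I measured from three camera views. I then drew the hand straight up about 208 mm.
- **Final checks:** in the scene view both pucks are within a pixel of where they started. By eye, the boat, jar and spatula look unmoved. The force reading is near zero, so the robot is touching nothing. The fingertips never went low over the green-ringed puck.
- **Disagreement:** in the last top view the hand partly covered both pucks, so their positions there (a few pixels off) don't count as a check.

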